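Start the traverser from its control rack

ROBOT

A 6-joint arm with a two-finger parallel gripper is mounted at the origin on a cart in front of the work surface, level with it; the furniture and walls round the work are solid. World frame = base frame: x ahead of the robot, y to its left, z up, the work surface at z = 0. Lengths are in m, angles in rad, forces in N, time in s.
With the tool pointing down it reaches from about 0.25 to 0.775 m from the base axis. Payload 4 kg.
Tool frame: the origin (TCP) lies midway between the tips of the shut fingers; the grasp point (between the pads) lies robot.tcp_to_grasp behind it (robot.tcp_to_grasp is the distance from the TCP to the grasp point, in m); y points along the fingers, x is the direction in which the jaws open and shut, and the axes are right-handed (so a half turn about y gives the same grasp; the last joint's range is limited). The gripper opens to 94 mm and grips with 3 to 60 N. Pads are 16 mm wide; open, the fingers measure 119 mm over their backs; the gripper's body (75 mm by 177 mm) begins 78 mm behind the grasp point.
Start: joints at [1.044, 0.087, 1.371, -0, 1.684, -0.103], TCP at [0.226, 0.501, 0.206] pointing down, gripper open.
Joint ranges: [-3.1, 3.1], [-0.76, 2.03], [0.27, 2.55], [-1.08, 4.22], [0.17, 2.65], [-2.57, 2.57]. Speed limits (rad/s): [2.79, 2.79, 3.14, 3.14, 3.14, 3.14].

INTERFACE

Orientations are given as [roll, pitch, yaw] about the fixed x, y, z axes, in that order (R = Rz(yaw) Ry(pitch) Rx(roll)).
In Python, from bench import robot gives the robot as it stands.
- The arm moves only by the tool arm_command, never from a script. Its argument "series" is text: rows parted by semicolons, each of 7 numbers parted by spaces: the turn, a rotation vector about the tool's x, y, z in rad, then the shift along the tool's x, y, z in m, then the finger opening in m, from 0 to 0.094. A call has 1 to 12 rows; each row shifts and turns the pose as measured when the row begins, along the tool's axes as they then stand; what a row does not reach is not made up. A row lasts 1/10 s, in which the tool goes at most 50 mm and 8.59 degrees, less where a joint would pass 70% of its speed; a pose out of reach is approached as far as the arm can. A call with a gripper value outside its range is refused whole. The fingers move at their own pace and stop on an object; the grip force is fixed at half the most. Time passes only in rows, so rows that do not move let the fingers close. It gives the time, the measured TCP pose, the force and the opening at its end, in the units of the state.
- robot.get_obs(): the state, without advancing time (a new reading comes with each control period).
- robot.snapshot(name): name is "scene" or "top" or "wrist"; returns the picture (384x512x3 uint8, blue, green, red); there is no depth.
- robot.camera_params(name): a dict with "fx", "fy", "cx", "cy" (pixels), "extrinsics" (4x4, takes a point from camera to world coordinates). Camera axes: x right, y up, looking along -z (the intrinsics and any distortion apply to the point x, -y, -z); pixel columns grow to the right and rows downward; lengths in m; the calibration is good to about 2 mm. The wrist camera is an equidistant fisheye: a pixel r from the principal point sees the ray r / f radians off the axis. A picture is of the moment at which its call begins: read the wrist's pose just before it. camera_params takes no time and is no camera call; for the wrist camera it gives the pose at the moment of the call.
- robot.close_job(): hands the job in, once; it reports no verdict.
Trained networks look in the newest picture that a camera, given by its name, has taken for a name from the list of things; names that differ only in an ending like _2 or _b are one class to them, and where a whole thing is asked for, a point or a joint stands for the part that bears it (a point fixed in the world has none). Each returns a list of dicts, best first, with "score" (0 to 1); they miss things now and then, are a little off and sometimes report something else, mostly with a low value. They report only what shows in the picture. A call takes as long as a camera call. They do not tell look-alikes from the thing itself.
- robot.spot_in(camera, target): "centre" ([x, y, z] in m, in the coordinates of the camera as it stood for that picture, good to about 4 mm: the middle of the surface that is visible of it).
The state is a dict: "time": time; "joint_positions": joint angles; "qvel": joint speeds; "joint_torque": joint torques, N m; "tool_pos": TCP position; "ee_rot": TCP orientation; "wrist_force": force on the tool from outside, world axes, zero at the start; "wrist_torque": the same for the moment, N m; "width": finger opening in m.
Only numpy, scipy, OpenCV 4.12 (cv2) and the standard library are available. Lean on these libraries where they do the work, as an engineer would, in place of code of your own. Each camera call takes 0.05 s, during which the arm holds its last target.

TASK

Start the traverser from the row of control modules with the closed fingertips, in this order: push the rocker's far half fully down to switch the power on, then press the square key fully in so that it stays in and frees the deck lock, then press the big mushroom-shaped hold-to-run button fully down and keep it down. The program finishes with the fingers still holding the mushroom button down. Do not press the narrow bar key, and leave the modules in their bays and the parts box and bottles where they stand; nothing is to be picked up.

Things in the scene. Friction and masses are not known exactly. Their poses are not given: they have to be found in the camera images.
- rack: plywood rack, fixed to the worktop: a tray 76 (x) x 282 (y) mm, 14 mm high, floor 5 mm thick, with five bays side by side along its y at 55.6 mm pitch. Four bays hold control modules, one holds the parts box, in any order. Origin at the centre of its underside, x away from the robot (turned up to 0.2 rad either way), z up.
- rocker_module: a grey box 64 (x, front to back) x 48 (y) x 34 mm high that stands loose in a bay of the rack; origin at the centre of its underside, x away from the robot, z up. Carries the rocker. Must stay in its bay.
- square_module: a grey box 64 (x, front to back) x 48 (y) x 34 mm high that stands loose in a bay of the rack; origin at the centre of its underside, x away from the robot, z up. Carries the square key. Must stay in its bay.
- mushroom_module: a grey box 64 (x, front to back) x 48 (y) x 34 mm high that stands loose in a bay of the rack; origin at the centre of its underside, x away from the robot, z up. Carries the mushroom button. Must stay in its bay.
- bar_module: a grey box 64 (x, front to back) x 48 (y) x 34 mm high that stands loose in a bay of the rack; origin at the centre of its underside, x away from the robot, z up. Carries the narrow bar key, which is not to be pressed. Must stay in its bay.
- rocker_far (a point): point on the top face of the rocker's far half (the half away from the robot), 17 mm beyond the pivot. The black rocker is 48 mm long front to back and 22 mm wide, its pivot 6 mm above the module's top; its two halves form a shallow V. This point moves down about 6 mm as the rocker goes over.
- rocker (a joint): angle of the rocker, rad, -0.2 to 0.2: negative = near half down, far half standing up (as it starts, -0.2 to -0.14); 0.2 = far half fully down. About 3 N at the point moves it, it then meets a stop, and it stays where it is left.
- square_top (a point): centre of the top of the square key: 26 x 26 mm, black, 12 mm above the module's top when out and 4 mm when in.
- square (a joint): travel of the square key, m: 0 = out (start), 0.008 = fully in, at its stop. About 4 N moves it; it stays in when let go.
- mushroom_top (a point): centre of the top of the mushroom button: round flat-domed black head, 34 mm across, 17 mm above the module's top when up.
- mushroom (a joint): travel of the mushroom button, m: 0 = up, 0.007 = fully down, at its stop. Springs back up; needs 1.8 N to start and 6 N to be held fully down.
- bar_top (a point): centre of the top of the narrow bar key: black, 46 mm long (front to back) and 10 mm wide, 12 mm above the module's top. Not to be pressed.
- bar (a joint): travel of the bar key, m: 0 = up, 0.006 = fully down; springs back (1.2 N to start).
- parts_box: small blue parts box with a white lid, 49 (front to back) x 35 mm, 20 mm high, loose in a bay of the rack; origin at the centre of its underside. Bystander.
- glue_bottle: white glue bottle with a blue cap, 32 mm across, 83 mm high, standing loose 31 mm or more past one end of the rack (its centre); origin at the centre of its underside. Bystander.
- oil_bottle: cream oil bottle with a red spout, 25 mm across, 85 mm high, standing loose in the same way past the other end of the rack; origin at the centre of its underside. Bystander.
Not all that is in view belongs to the job. What is shaped like the mushroom_module but turquoise is not meant.

How it is judged:
On the way, in this order (a step that is already met when the one before it is completed fails the run):
1. the rocker's far half is pushed down (value of joint rocker above 0.15 rad), for 0.1 s.
2. the square key is pressed in (value of joint square above 0.006 m), for 0.1 s.
At the end, for the whole second after the job is handed in: The rocker stands with its far half down (over 0.15 rad), the square key is in (over 6 of 8 mm), the bar key is up, and the fingers hold the mushroom button down (over 5.5 of 7 mm, with more than 1 N) (value of joint rocker above 0.15 rad and value of joint square above 0.006 m and value of joint mushroom above 0.0055 m and contact force between the fingers and mushroom above 1 N and value of joint bar below 0.002 m); the arm keeps its last pose, push and grip.
It fails at once if the square key or the mushroom button is pressed before the rocker has been set with its far half down (value of joint rocker below 0.12 rad and value of joint any of square, mushroom above 0.003 m).
It fails at once if the mushroom button is pressed before the square key is in (value of joint square below 0.005 m and value of joint mushroom above 0.003 m).
It fails at once if the bar key is pressed (more than 3 mm) (value of joint bar above 0.003 m).
It fails at once if a control module is lifted or pulled out of its bay (moves more than 10 mm) (distance of any of rocker_module, square_module, mushroom_module, bar_module from where it was at the start of the episode above 0.01 m).
It fails at once if the parts box or a bottle is lifted, knocked over or shifted more than 20 mm (distance of any of parts_box, glue_bottle, oil_bottle from where it was at the start of the episode above 0.02 m or angle between any of glue_bottle, oil_bottle's own z axis and vertical above 0.4 rad).
It also fails if it takes over 38 s, if anything falls off the work surface, if the arm or the gripper's body presses on something with over 40 N, if the wrist force passes 120 N, or if a joint passes its speed limit or range.

## Working session

There is one attempt and no reset: what is moved stays moved. The work goes in short steps, Python scripts to look and compute and a tool call to move; the robot and the scene stay as the last step left them, time stands still between calls to the robot, and variables do not carry over. Pictures are saved under pics/ and viewed, and the job is handed in when it is done.

Besides the shell and the picture viewer there is one more tool, called as name(argument=value, ...), one argument or row to a line, values as JSON. arm_command: Moves the arm, as the interface text tells. Its arguments: {"type":"object","properties":{"series":{"type":"string"}},"required":["series"]}

```bash
mkdir -p pics; ls
python3 - <<'E'
from bench import robot
import cv2,numpy as np
np.set_printoptions(precision=4,suppress=True)
o=robot.get_obs()
for k,v in o.items(): print(k,np.round(v,4))
print(robot.tcp_to_grasp)
for n in ["scene","top"]:
    im=robot.snapshot(n); cv2.imwrite(f"pics/{n}1.png",im)
    p=robot.camera_params(n); print(n,p)
    E=np.array(p["extrinsics"])
    for t in ["rack","rocker_module","rocker_far","square_top","mushroom_top","bar_top","parts_box","glue_bottle","oil_bottle"]:
        for d in robot.spot_in(n,t)[:3]:
            c=np.array(d["centre"]); print(t,round(d["score"],2),(E@np.r_[c,1])[:3])
print(robot.get_obs()["time"])
E
```

```text
pics
time 0.0
joint_positions [ 1.0439  0.088   1.3722 -0.      1.6836 -0.1031]
qvel [-0.002  -0.0008 -0.0012 -0.0007 -0.0001 -0.0027]
joint_torque [ -0.0005 -34.0176 -30.2426   0.0717   0.0328  -0.0001]
tool_pos [0.2259 0.5009 0.2043]
ee_rot [-1.5706  0.0022  1.147 ]
wrist_force [ 0.8303  0.1903 -0.0187]
wrist_torque [-0.0104  0.0256  0.0222]
width 0.0937
0.0188
scene {'fx': 466.985336474554, 'fy': 466.985336474554, 'cx': 248.01948571857451, 'cy': 182.93976034707677, 'extrinsics': array([[ 0.725 ,  0.3571, -0.589 , -0.0579],
       [-0.6887,  0.3616, -0.6284, -0.5685],
       [-0.0115,  0.8612,  0.5081,  0.5366],
       [ 0.    ,  0.    ,  0.    ,  1.    ]])}
rack 0.85 [0.4636 0.0506 0.0064]
rocker_module 0.89 [0.4771 0.1878 0.0375]
rocker_module 0.57 [0.4847 0.0233 0.0355]
rocker_module 0.31 [0.4805 0.1329 0.0351]
rocker_far 0.46 [0.4938 0.196  0.0439]
square_top 0.68 [0.4967 0.0294 0.0511]
square_top 0.36 [0.4922 0.1413 0.0429]
mushroom_top 0.71 [ 0.4926 -0.2461  0.049 ]
mushroom_top 0.66 [ 0.5039 -0.0222  0.0558]
mushroom_top 0.56 [ 0.4507 -0.1476  0.0453]
bar_top 0.54 [ 0.5035 -
[... 488 characters left out ...]
   ,  0.    ,  1.    ]])}
rack 0.8 [0.483  0.0851 0.0126]
rack 0.17 [ 0.5041 -0.0175  0.0569]
rocker_module 0.69 [0.4952 0.1998 0.0372]
rocker_far 0.74 [0.4954 0.2042 0.0492]
rocker_far 0.34 [0.4653 0.2598 0.0472]
rocker_far 0.31 [0.503  0.0393 0.0517]
square_top 0.54 [0.503  0.036  0.0481]
mushroom_top 0.75 [ 0.4562 -0.1394  0.0513]
mushroom_top 0.7 [ 0.5055 -0.2379  0.0535]
mushroom_top 0.67 [ 0.5028 -0.0212  0.0557]
bar_top 0.56 [0.4969 0.1471 0.0523]
parts_box 0.78 [0.4971 0.0893 0.0228]
parts_box 0.72 [ 0.5251 -0.0805  0.0431]
glue_bottle 0.54 [0.4663 0.2628 0.0505]
oil_bottle 0.7 [0.495  0.1474 0.0378]
oil_bottle 0.65 [ 0.5276 -0.0799  0.0449]
oil_bottle 0.65 [0.4983 0.1476 0.0509]
1.0
```

Run:
```python
import cv2
a=cv2.imread("pics/top1.png");b=cv2.imread("pics/scene1.png")
cv2.imwrite("pics/topc.png",cv2.resize(a[70:220,120:400],None,fx=2.8,fy=2.8,interpolation=cv2.INTER_CUBIC))
```

```text
(no output)
```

View pics/top1.png

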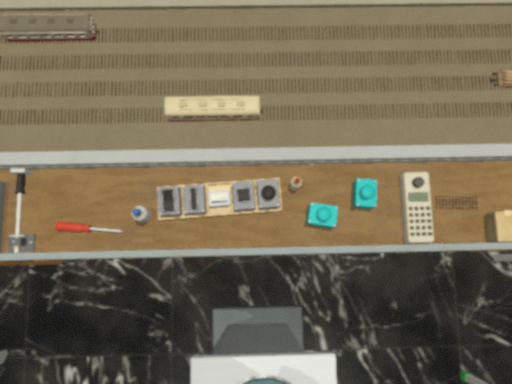

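View pics/scene1.png

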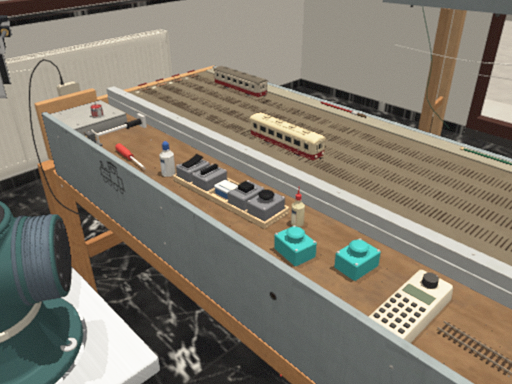

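View pics/topc.png

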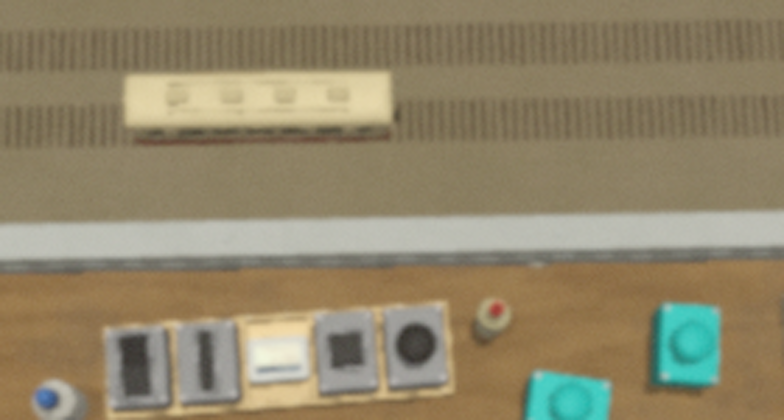

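The top view shows the row from left (+y) to right as rocker, bar key, parts box, square key and black mushroom. The turquoise decoys stand apart at px (322,215) and (366,193). Next I'll work out the row's geometry from pixels and the tool axes.

```bash
cat > h.py <<'E'
from bench import robot
import cv2,numpy as np
from scipy.spatial.transform import Rotation as R
np.set_printoptions(precision=4,suppress=True)
def ray(n,u,v,p=None):
    p=p or robot.camera_params(n);E=np.array(p["extrinsics"])
    if n!="wrist": d=np.array([(u-p["cx"])/p["fx"],-(v-p["cy"])/p["fy"],-1])
    else:
        a=np.array([(u-p["cx"])/p["fx"],(v-p["cy"])/p["fy"]]);r=np.hypot(*a)
        s=np.sin(r)/r if r>1e-9 else 1
        d=np.array([a[0]*s,-a[1]*s,-np.cos(r)])
    return E[:3,3],E[:3,:3]@d
def at_z(n,u,v,z,p=None):
    o,d=ray(n,u,v,p); return o+d*(z-o[2])/d[2]
def pose():
    o=robot.get_obs();return np.array(o["tool_pos"]),R.from_euler("xyz",o["ee_rot"]).as_matrix(),o
E
python3 - <<'E'
from h import *
f=lambda x,y:(120+x/2.8,70+y/2.8)
for n,x,y,z in [("mush",414,344,.056),("sq",346,350,.051),("bar",206,360,.051),("rock",136,365,.047),("mmod",415,347,.039),("rmod",138,368,.039)]:
    print(n,at_z("top",*f(x,y),z))
t,M,o=pose();print(t);print(M)
E
```

```text
mush [ 0.5043 -0.0176  0.056 ]
sq [0.5014 0.0357 0.051 ]
bar [0.4956 0.1456 0.051 ]
rock [0.4933 0.2009 0.047 ]
mmod [ 0.5044 -0.0191  0.039 ]
rmod [0.492  0.2008 0.039 ]
[0.2262 0.5014 0.2055]
[[ 0.4112  0.     -0.9116]
 [ 0.9116  0.0001  0.4112]
 [ 0.0001 -1.     -0.    ]]
```

arm_command(
  series="0 -0.12 0 0 -0.01 0 0; 0 -0.12 0 0 -0.01 0 0; 0 -0.12 0 0 -0.01 0 0; 0 -0.12 0 0 -0.01 0 0; 0 0 0 0 0 0 0",
)

```text
time: 1.5
tool_pos: [0.226, 0.501, 0.2461]
ee_rot: [-1.57, 0.001, 1.645]
wrist_force: [0.9, -0.0, 0.4]
width: 0.0573
```

arm_command(
  series="0 0 0 -0.04 0 -0.025 0; 0 0 0 -0.04 0 -0.025 0; 0 0 0 -0.04 0 -0.025 0; 0 0 0 -0.04 0 -0.025 0; 0 0 0 -0.04 0 -0.025 0; 0 0 0 -0.04 0 -0.025 0; 0 0 0 -0.04 0 -0.025 0; 0 0 0 -0.04 0 -0.025 0; 0 0 0 0 0 0 0; 0 0 0 0 0 0 0",
)

```text
time: 2.5
tool_pos: [0.4528, 0.1841, 0.2394]
ee_rot: [-1.566, 0.003, 1.621]
wrist_force: [-0.3, 0.5, -0.2]
width: 0.0001
```

Run:
```python
from h import *
p=robot.camera_params("wrist"); im=robot.snapshot("wrist"); cv2.imwrite("pics/w1.png",im); print(p)
E_=np.array(p["extrinsics"])
for t in ["rocker_far","square_top","mushroom_top","bar_top"]:
  for d in robot.spot_in("wrist",t)[:2]: print(t,round(d["score"],2),(E_@np.r_[d["centre"],1])[:3])
t,M,o=pose();print(t,o["ee_rot"],o["time"],o["width"])
```

```text
{'fx': 297.3186396354542, 'fy': 297.3186396354542, 'cx': 253.06096948309536, 'cy': 191.87427545955865, 'extrinsics': array([[-0.0498, -0.9637, -0.2622,  0.3766],
       [ 0.9988, -0.049 , -0.0097,  0.1811],
       [-0.0035, -0.2624,  0.965 ,  0.4189],
       [ 0.    ,  0.    ,  0.    ,  1.    ]])}
rocker_far 0.94 [0.4915 0.2007 0.0504]
rocker_far 0.66 [ 0.5044 -0.0156  0.0485]
square_top 0.68 [0.4983 0.0405 0.0503]
mushroom_top 0.89 [ 0.5052 -0.0177  0.053 ]
mushroom_top 0.56 [ 0.4539 -0.1382  0.0526]
bar_top 0.68 [0.4945 0.149  0.049 ]
[0.452  0.1861 0.24  ] [-1.5668  0.003   1.6273] 2.75 0.00038055138117423445
```

View pics/w1.png

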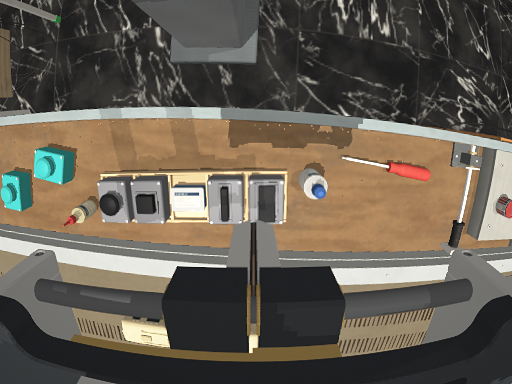

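Run:
```python
import cv2
a=cv2.imread("pics/w1.png")
cv2.imwrite("pics/w1c.png",cv2.resize(a[160:240,90:290],None,fx=4,fy=4,interpolation=cv2.INTER_CUBIC))
```

```text
(no output)
```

View pics/w1c.png

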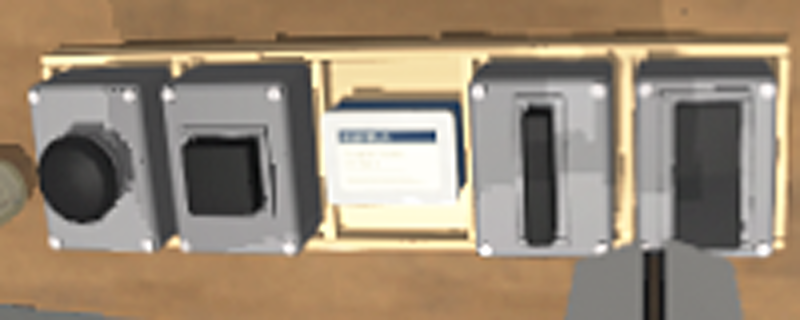

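Run:
```python
from h import *
p=robot.camera_params("wrist")
f=lambda q,z:at_z("wrist",90+q[0]/4,160+q[1]/4,z,p)
S=dict(mush=[(35,97),(128,96),(148,246),(55,243)],sq=[(168,95),(278,94),(289,248),(188,246)],bar=[(478,92),(598,90),(606,249),(487,250)])
for k,s in S.items():
    P=np.array([f(q,.039) for q in s]);print(k,P.mean(0)[:2],P[:,:2].round(4).tolist())
print("sqtop",np.mean([f(q,.051) for q in [(185,140),(258,138),(263,212),(192,215)]],0))
print("mtop",f((77,178),.053))
for q in [(680,103),(742,103),(742,247),(675,247)]: print("rocker",f(q,.045 if q[1]<200 else .052))
print("rscrews",[f(q,.039) for q in [(648,92),(768,90),(775,243)]])
```

```text
mush [ 0.5078 -0.0161] [[0.4808, -0.0373], [0.4785, 0.0017], [0.5348, 0.0055], [0.5372, -0.0344]]
sq [0.5042 0.0399] [[0.4774, 0.0176], [0.4749, 0.059], [0.531, 0.0611], [0.5334, 0.0219]]
bar [0.497  0.1509] [[0.4706, 0.1287], [0.4677, 0.1685], [0.5234, 0.1736], [0.5264, 0.1326]]
sqtop [0.5018 0.0423 0.051 ]
mtop [ 0.5056 -0.0144  0.053 ]
rocker [0.4691 0.1955 0.045 ]
rocker [0.4679 0.2156 0.045 ]
rocker [0.5151 0.2188 0.052 ]
rocker [0.5163 0.1967 0.052 ]
rscrews [array([0.4674, 0.185 , 0.039 ]), array([0.4645, 0.2244, 0.039 ]), array([0.518 , 0.2314, 0.039 ])]
```

arm_command(
  series="0 0 0 0.003 0.03 -0.012 0; 0 0 0 0.003 0.03 -0.012 0; 0 0 0 0.003 0.03 -0.012 0; 0 0 0 0.003 0.03 -0.012 0; 0 0 0 0.003 0.03 -0.012 0; 0 0 0 0 0 0 0; 0 0 0 0 0 0 0",
)

```text
time: 3.45
tool_pos: [0.5103, 0.2152, 0.0902]
ee_rot: [-1.576, -0.0, 1.642]
wrist_force: [-0.0, -0.1, 0.7]
width: 0.0002
```

```bash
cat > look.py <<'E'
from h import *
import sys
p=robot.camera_params("wrist"); im=robot.snapshot("wrist"); 
t,M,o=pose();print(t,o["ee_rot"],o["time"],o["wrist_force"])
x0,x1,y0,y1=map(int,sys.argv[2:6])
cv2.imwrite(f"pics/{sys.argv[1]}.png",cv2.resize(im[y0:y1,x0:x1],None,fx=4,fy=4,interpolation=cv2.INTER_CUBIC))
E_=np.array(p["extrinsics"])
for t in sys.argv[6:]:
  for d in robot.spot_in("wrist",t)[:2]: print(t,round(d["score"],2),(E_@np.r_[d["centre"],1])[:3])
np.save("wp.npy",p,allow_pickle=True)
E
python3 look.py w2 170 370 140 280 rocker_far
```

```text
[0.51   0.2151 0.09  ] [-1.5754 -0.0003  1.6421] 3.5 [0.535  0.9354 0.6109]
rocker_far 0.66 [0.4882 0.2004 0.049 ]
```

View pics/w2.png

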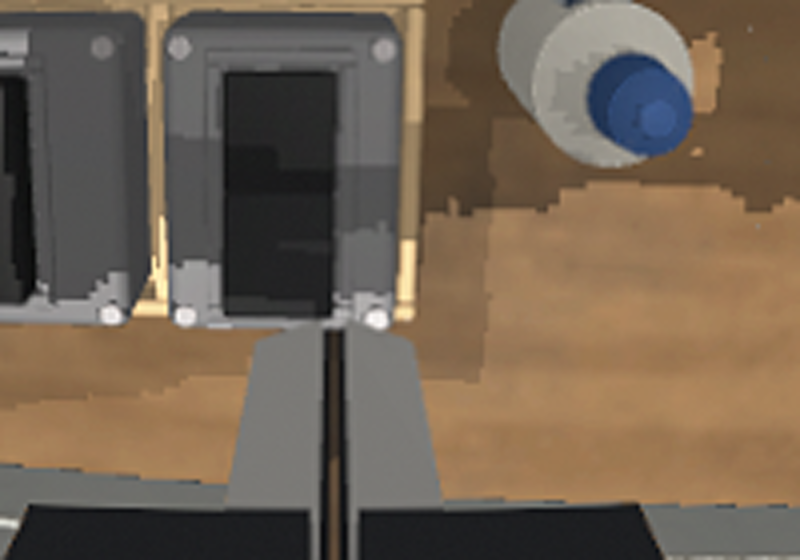

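```bash
cat > px.py <<'E'
from h import *
p=np.load("wp.npy",allow_pickle=True).item()
def g(cx,cy,z,x0,y0): return at_z("wrist",x0+cx/4,y0+cy/4,z,p)
E
python3 - <<'E'
from px import *
for q,z in [((222,72),.045),((336,72),.045),((332,316),.052),((223,316),.052),((179,47),.039),((384,48),.039),((376,319),.039),((186,316),.039),((333,325),.09)]: print(q,g(*q,z,170,140))
E
```

```text
(222, 72) [0.4702 0.1913 0.045 ]
(336, 72) [0.4687 0.213  0.045 ]
(332, 316) [0.5155 0.2156 0.052 ]
(223, 316) [0.5171 0.1943 0.052 ]
(179, 47) [0.4668 0.1821 0.039 ]
(384, 48) [0.4643 0.2221 0.039 ]
(376, 319) [0.5205 0.2251 0.039 ]
(186, 316) [0.5228 0.1857 0.039 ]
(333, 325) [0.5025 0.2148 0.09  ]
```

arm_command(
  series="0 0 0 -0.005 0.01 0 0; 0 0 0 -0.0055 0.01 0 0; 0 0 0 0 0.012 0 0; 0 0 0 0 0 0 0; 0 0 0 0 0 0 0",
)

```text
time: 4.05
tool_pos: [0.5133, 0.2038, 0.0615]
ee_rot: [-1.586, -0.002, 1.641]
wrist_force: [0.4, 0.2, -0.8]
width: 0.0
```

arm_command(
  series="0.015 0 0 0 0.004 0.002 0; 0 0 0 0 0.004 0 0; 0 0 0 0 0.004 0 0; 0 0 0 0 0.004 0 0",
)

```text
time: 4.45
tool_pos: [0.5135, 0.2039, 0.0467]
ee_rot: [-1.575, -0.003, 1.641]
wrist_force: [1.1, -1.0, 3.0]
width: 0.0002
```

arm_command(
  series="0 0 0 0 0.004 0.001 0; 0 0 0 0 0.004 0 0; 0 0 0 0 0.005 0 0",
)

```text
time: 4.75
tool_pos: [0.5142, 0.2041, 0.0446]
ee_rot: [-1.58, -0.002, 1.642]
wrist_force: [-10.8, -3.3, 27.6]
width: 0.0005
```

arm_command(
  series="0 0 0 0 0.006 0 0; 0 0 0 0 0.006 0 0",
)

```text
time: 4.95
tool_pos: [0.5142, 0.2041, 0.0446]
ee_rot: [-1.581, -0.002, 1.643]
wrist_force: [-10.6, -4.4, 27.4]
width: 0.0002
```

arm_command(
  series="0 0 0 0 -0.02 0 0; 0 0 0 0 -0.03 0 0; 0 0 0 0 -0.03 0 0; 0 0 0 0 0 0 0",
)

```text
time: 5.35
tool_pos: [0.5117, 0.2043, 0.1276]
ee_rot: [-1.58, -0.003, 1.643]
wrist_force: [0.4, 0.9, -0.1]
width: 0.0004
```

```bash
python3 look.py w3 170 370 120 260 rocker_far
```

```text
[0.5103 0.2039 0.1249] [-1.5753 -0.0018  1.6431] 5.4 [ 1.3926  0.2621 -0.7268]
rocker_far 0.67 [0.4909 0.1981 0.0469]
```

View pics/w3.png

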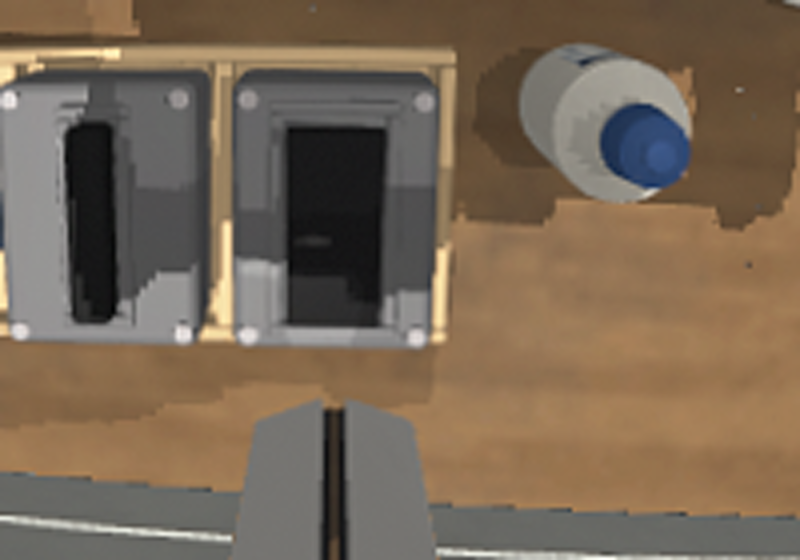

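Run:
```python
from px import *
for zn,zf in [(.052,.042),(.042,.052),(.047,.047)]:
    a,b=g(385,127,zn,170,120),g(380,326,zf,170,120);c,d=g(288,127,zn,170,120),g(286,326,zf,170,120)
    print(a,b,np.linalg.norm((b-a)[:2]),np.linalg.norm((a-c)[:2]),np.linalg.norm((b-d)[:2]))
print(np.mean([g(*q,.039,170,120) for q in [(248,99),(425,101),(417,336),(249,334)]],0))
```

```text
[0.4691 0.2128 0.052 ] [0.5172 0.2161 0.042 ] 0.04817051660384932 0.020882994017511595 0.021931291228260392
[0.4705 0.2134 0.042 ] [0.514  0.2155 0.052 ] 0.0435055498137018 0.021705178244908432 0.021100541923607632
[0.4698 0.2131 0.047 ] [0.5156 0.2158 0.047 ] 0.045835420832159426 0.02129408613121 0.02151591657593402
[0.4933 0.2038 0.039 ]
```

arm_command(
  series="0 0 0 -0.033 0 0.0035 0; 0 0 0 -0.033 0 0.0035 0; 0 0 0 -0.033 0 0.0035 0; 0 0 0 -0.033 0 0.0035 0; 0 0 0 -0.033 0 0.0035 0; 0 0 0 0 0 0 0; 0 0 0 0 0 0 0",
)

```text
time: 6.15
tool_pos: [0.4937, 0.0331, 0.1041]
ee_rot: [-1.541, -0.003, 1.646]
wrist_force: [0.9, -0.4, -0.1]
width: 0.0004
```

```bash
python3 look.py w4 150 350 120 260 square_top mushroom_top
```

```text
[0.4935 0.0333 0.1039] [-1.5407 -0.0029  1.6469] 6.2 [ 0.5145  0.5489 -0.2977]
square_top 0.58 [0.4874 0.0403 0.0524]
square_top 0.16 [0.4874 0.1923 0.0355]
mushroom_top 0.81 [ 0.5068 -0.0207  0.0551]
mushroom_top 0.79 [ 0.4983 -0.2321  0.0469]
```

View pics/w4.png

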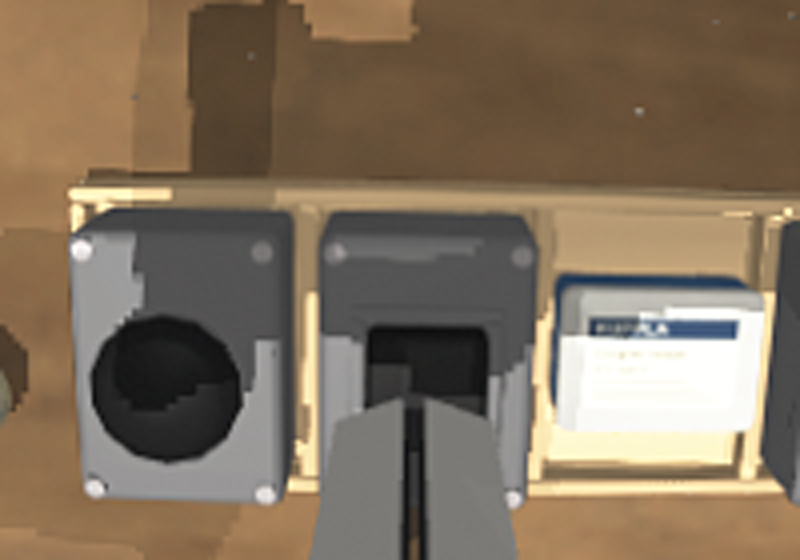

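Run:
```python
from px import *
print("m",np.mean([g(*q,.039,150,120) for q in [(82,249),(262,251),(265,494),(95,487)]],0))
P=[g(*q,.039,150,120) for q in [(335,252),(522,257),(513,498)]];print("s",(P[0]+P[2])/2,P)
print("sqtop near",g(368,327,.051,150,120),g(489,329,.051,150,120))
print("mush",g(167,389,.053,150,120))
print("tip",g(413,402,.104,150,120))
```

```text
m [ 0.5059 -0.0184  0.039 ]
s [0.5027 0.0373 0.039 ] [array([0.4759, 0.0156, 0.039 ]), array([0.474 , 0.0553, 0.039 ]), array([0.5296, 0.0589, 0.039 ])]
sqtop near [0.4884 0.0239 0.051 ] [0.487  0.0486 0.051 ]
mush [ 0.5045 -0.0172  0.053 ]
tip [0.4854 0.0327 0.104 ]
```

arm_command(
  series="-0.03 0 0 0.002 0.01 -0.004 0; 0 0 0 0.0015 0.01 -0.0045 0; 0 0 0 0 0.01 0 0; 0 0 0 0 0 0 0; 0 0 0 0 0 0 0",
)

```text
time: 6.8
tool_pos: [0.5031, 0.0426, 0.073]
ee_rot: [-1.573, -0.004, 1.655]
wrist_force: [0.1, 0.2, 0.0]
width: 0.0002
```

arm_command(
  series="0 0.012 0 -0.005 0.004 0 0; 0 0 0 0 0.004 0 0; 0 0 0 0 0.002 0 0; 0 0 0 0 0 0 0",
)

```text
time: 7.2
tool_pos: [0.5042, 0.0371, 0.0628]
ee_rot: [-1.574, -0.003, 1.642]
wrist_force: [0.7, -0.4, 0.4]
width: 0.0011
```

arm_command(
  series="0 0 0 0 0.005 0.001 0; 0 0 0 0 0.004 0.001 0; 0 0 0 0 0.004 0 0; 0 0 0 0 0.004 0 0; 0 0 0 0 0.005 0 0; 0 0 0 0 0.006 0 0",
)

```text
time: 7.8
tool_pos: [0.5033, 0.0368, 0.0416]
ee_rot: [-1.577, -0.003, 1.642]
wrist_force: [-20.8, 0.3, 51.7]
width: 0.0
```

arm_command(
  series="0 0 0 0 0.003 0 0; 0 0 0 0 -0.01 0 0; 0 0 0 0 -0.02 0 0; 0 0 0 0 -0.03 0 0; 0 0 0 0 -0.02 0 0; 0 0 0 0 0 0 0; 0 0 0 0 0 0 0",
)

```text
time: 8.5
tool_pos: [0.5029, 0.0368, 0.1234]
ee_rot: [-1.577, -0.003, 1.643]
wrist_force: [0.0, -0.4, 0.0]
width: 0.0005
```

```bash
python3 look.py w5 150 350 120 260 square_top mushroom_top
```

```text
[0.5028 0.0368 0.1233] [-1.5773 -0.0026  1.6427] 8.55 [-0.1541 -0.4372 -0.1018]
square_top 0.72 [0.4996 0.0353 0.0422]
mushroom_top 0.87 [ 0.4584 -0.1353  0.0491]
mushroom_top 0.82 [ 0.5058 -0.0189  0.055 ]
```

View pics/w5.png

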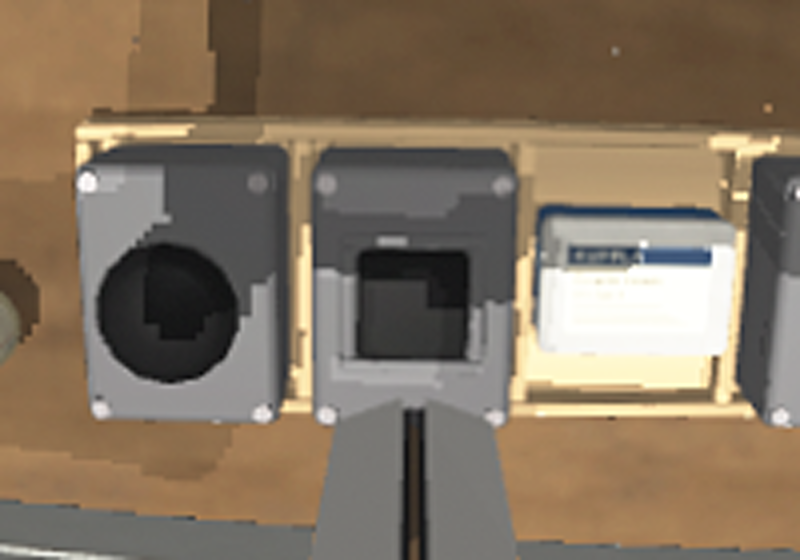

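The key's top now reads z = 0.042, down from 0.051, so it is in. Moving above the mushroom button.

arm_command(
  series="0 0 0 -0.02 0 0.001 0; 0 0 0 -0.02 0 0 0; 0 0 0 -0.015 0 0 0; 0 0 0 0 0 0 0; 0 0 0 0 0 0 0; 0 0 0 0 0 0 0",
)

```text
time: 9.25
tool_pos: [0.5012, -0.0178, 0.1143]
ee_rot: [-1.562, -0.007, 1.644]
wrist_force: [0.5, -0.0, -0.1]
width: 0.0002
```

```bash
python3 look.py w6 150 350 120 260 square_top mushroom_top
python3 - <<'E'
from h import *
im=robot.snapshot("scene");cv2.imwrite("pics/s2.png",cv2.resize(im[140:260,150:350],None,fx=4,fy=4,interpolation=cv2.INTER_CUBIC))
E
```

```text
[ 0.5012 -0.0177  0.1143] [-1.562  -0.0069  1.6444] 9.3 [-0.2039 -0.0849  1.3376]
square_top 0.95 [0.5014 0.0383 0.0424]
mushroom_top 0.96 [ 0.5035 -0.0216  0.0528]
mushroom_top 0.81 [ 0.4979 -0.2367  0.0498]
```

View pics/w6.png

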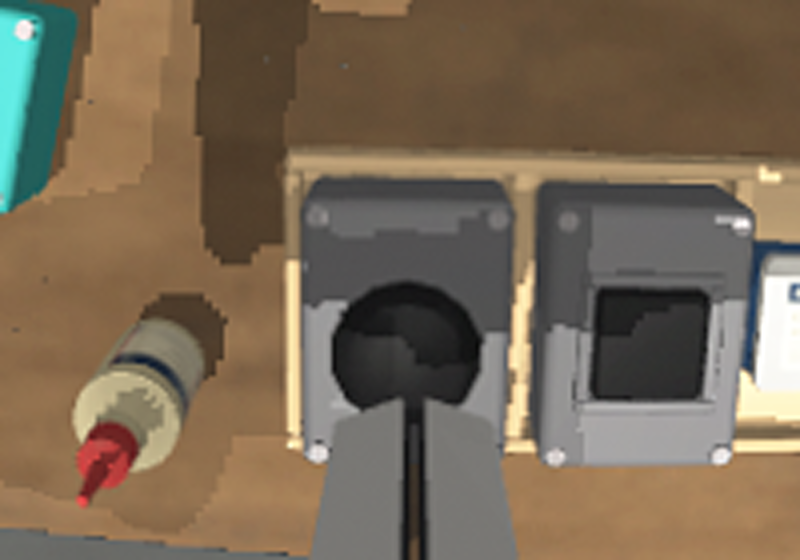

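View pics/s2.png

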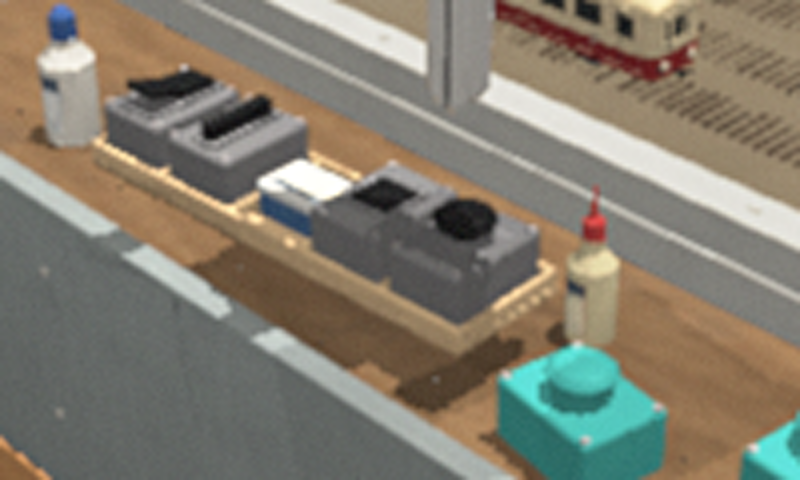

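arm_command(
  series="-0.009 0 0 0 0.015 -0.002 0; 0 0 0 0 0.015 -0.002 0; 0 0 0 0 0.015 0 0; 0 0 0 0 0 0 0; 0 0 0 0 0 0 0",
)

```text
time: 9.95
tool_pos: [0.5073, -0.0155, 0.071]
ee_rot: [-1.578, -0.006, 1.648]
wrist_force: [-0.5, 0.6, -1.2]
width: 0.0006
```

arm_command(
  series="0.006 0 0 -0.002 0.005 0.001 0; 0 0 0 0 0.005 0.001 0; 0 0 0 0 0.004 0 0; 0 0 0 0 0.004 0 0; 0 0 0 0 0.004 0 0; 0 0 0 0 0.004 0 0",
)

```text
time: 10.55
tool_pos: [0.5075, -0.0178, 0.0479]
ee_rot: [-1.577, -0.004, 1.648]
wrist_force: [-5.1, 1.8, 25.1]
width: 0.0006
```

arm_command(
  series="0 0 0 0 0.004 0 0; 0 0 0 0 0.004 0 0; 0 0 0 0 0.004 0 0",
)

```text
time: 10.85
tool_pos: [0.5077, -0.0178, 0.048]
ee_rot: [-1.578, -0.003, 1.649]
wrist_force: [-10.3, 0.7, 19.3]
width: 0.0003
```

```bash
python3 look.py w7 150 350 120 260 square_top
python3 - <<'E'
from h import *
im=robot.snapshot("scene");cv2.imwrite("pics/s3.png",cv2.resize(im[140:260,150:350],None,fx=4,fy=4,interpolation=cv2.INTER_CUBIC))
t,M,o=pose();print(t,o["time"],o["wrist_force"])
E
```

```text
[ 0.5077 -0.0178  0.0479] [-1.5778 -0.0033  1.6488] 10.9 [-9.5422  0.6294 19.3501]
square_top 0.6 [0.4982 0.0366 0.0439]
[ 0.5077 -0.0178  0.048 ] 11.0 [-8.9333  0.991  21.3672]
```

View pics/s3.png

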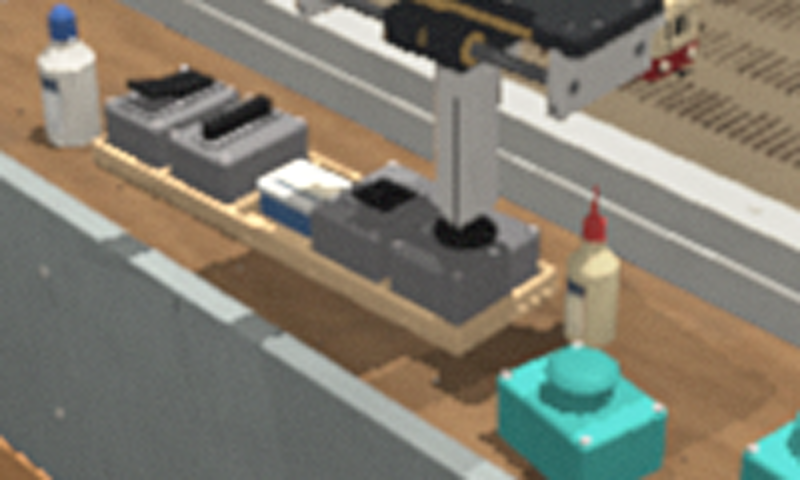

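View pics/w7.png

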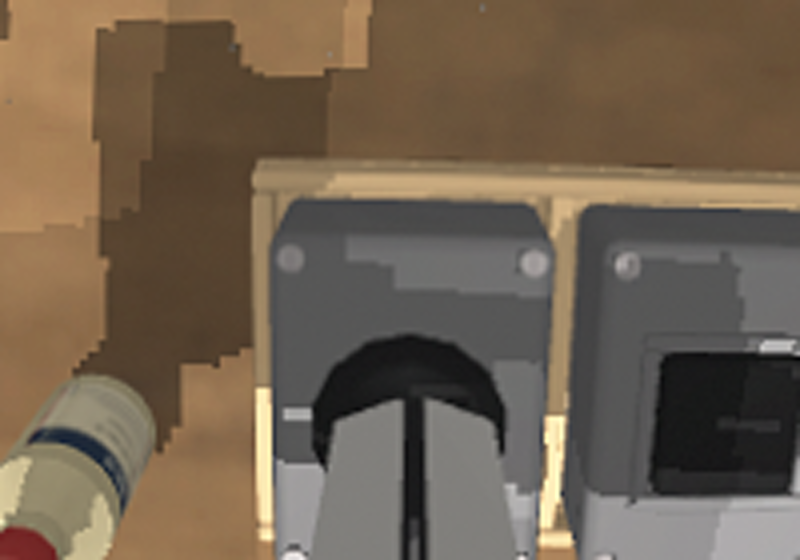

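The mushroom head is down under the fingers (scene crop px 465,232). The push is steady at about 20 N, the modules sit in their bays, and the bar key is up. I'm handing in now.

```bash
python3 -c "
from bench import robot
print(robot.close_job()); o=robot.get_obs(); print(o['time'],o['tool_pos'],o['wrist_force'])"
```

```text
the job is handed in; nothing more can be done
None
the job is handed in; nothing more can be done
```

I carried out all three steps in order with the closed fingertips and handed the job in at about 11 s. The fingers are still pressing the black mushroom button down. No verdict was reported.

- **Rocker:** I pushed the far half to its stop at about 27 N. Its apparent length in the wrist picture then fitted the far half being down (48 mm, against 43.5 mm if it were still up).
- **Square key:** I pressed it to its stop. The push peaked at about 52 N at the wrist, more than needed but under the 120 N wrist limit. The key stayed in after release: its top read z of about 0.042–0.044 m, down from about 0.051 m.
- **Mushroom button:** The fingertips rest at z = 0.048 m, against 0.049 m expected with the button fully down. The push held steady at about 20 N.

The last pictures show the bar key up and the modules, parts box and bottles in place. I could not read the joint values directly, so these results come from pictures, heights and forces.

The cameras' positions differed by up to about 5 mm early on. Close-up wrist pictures before each press settled this. No check failed.

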